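Shut and lock the storage well of a craft stall's display plinth

TASK

Close the display plinth's storage well for the night: slide its cover fully home against the end stop, then press the winged knob in through its slot and turn it a quarter turn clockwise, seen from above, until its pin springs into the locked notch, and let go. The slot sits a little off from where the wings point, so find it by feel and press gently; leave the carvings and pots where they stand.

Things in the scene. Friction and masses are not known exactly. Their poses are not given: they have to be found in the camera images.
- plinth: Fixed pale wooden box on the table, 260 (x) by 400 (y) by 100 mm high. Origin: centre of its underside. On its top a cover slides along the plinth's y between two guide rails (tops at z = 116 mm, 76 mm either side of x = -30 mm), towards an end stop at its -y end (y = -192 mm, top z = 116 mm). Carvings stand on its strip at x = +92 mm, some 40 mm behind a rail.
- cover (a joint): How far the cover stands open, m: 0 home against the end stop, growing as it slides to the plinth's +y. Starts 0.08 to 0.15. A wooden board 138 by 215 by 8 mm, top 108 mm above the table; drags with about 2 N and stays where left. It is pushed by the knob on it, whose axis is at plinth x = -30 mm, y = -155 mm + this opening.
- knob_grip (a point): Centre of the knob's wing, a steel bar 44 long, 14 thick, 24 mm tall, on a round flange (50 mm across, 5 thick) on a 14 mm shaft. Unpressed it lies 147 mm above the table, on the knob's upright axis; wing top 12 mm above it, flange's upper face 12 mm below; flange's underside 22 mm over the cover. Local x along the wing, z up. Fingers can close across the 14 mm and push down on the flange.
- plunger (a joint): How far the knob is pressed in, m: 0 up, at most 0.018. A spring lifts it with 3 N plus 0.6 N per mm, well damped. Off the slot the pin lands on the ledge at 1 to 3 mm. Through the slot it is clear under the ledge at 10 to 12 mm and meets a hard floor at 12.5 to 14.5. Let go in the locked notch it rises to 7 to 9 mm and stays; let go elsewhere in the turn it stays at 10 to 12, not locked.
- knob (a joint): Knob's turn, rad, growing clockwise seen from above: 0 with the wing along the plinth's x. Starts -0.15 to 0.15. The hidden slot is somewhere from -0.45 to 0.45 (the pin passes within about 0.07 of it); the locked notch is 1.57 clockwise of the slot, catching within about 0.1, with a firm stop 0.05 past it. Above the ledge the knob turns freely; below it, it cannot turn back past the slot.
- cross_pin: The steel cross pin at the shaft's foot, 4 by 4 mm and 36 mm long, along the wing; hidden under the cover. Origin: centre of the pin, 53 mm below the wing's centre. The shaft is rubber-damped: the pin gives 0.25 rad per N m against the wing.
- socket: The receptacle hidden in the plinth under the knob's home place (plinth x = -30 mm, y = -155 mm), a ledge with a slot and, on its underside, the notch. Origin at table height under the axis; axes as the plinth's (they do not tell where the slot points). Pushed on by the pin with more than 30 N in all it breaks (about 0.45 N m of turning at the stop).
- carved_bird: The small carved bird on its stand, 71 mm tall, on the plinth's strip. To be left alone. Origin: centre of its underside.
- small_gourd: A small dark carved gourd, 58 mm tall, on the plinth's strip. To be left alone. Origin: centre of its underside.
- small_cup: A small blue cup, 45 mm tall, on the plinth's strip. To be left alone. Origin: centre of its underside.
- wood_coaster: A round wooden coaster, 80 mm across and 12 mm thick, on the table by the plinth's -y end. To be left alone. Origin: centre of its underside.

How it is judged:
On the way, in this order (a step that is already met when the one before it is completed fails the run):
1. the cover is slid fully home, the knob still up (value of joint cover below 0.003 m and value of joint plunger below 0.007 m), for 0.2 s.
2. the knob is pressed through the slot, past the ledge, with the cover home (value of joint cover below 0.004 m and value of joint plunger above 0.0095 m), for 0.1 s.
At the end, for the whole second after the job is handed in: The cover is home (within 4 mm of the end stop), the knob is turned a quarter turn clockwise (past 1.05 rad) and has sprung back into its locked notch (pressed in 6 to 9.5 mm), and is let go (value of joint cover below 0.004 m and value of joint knob above 1.05 rad and value of joint plunger between 0.006 and 0.0095 m); the robot touches nothing.
It fails at once if the pin is forced against the receptacle with more than 30 N (contact force between cross_pin and socket above 30 N).
It fails at once if a carving, pot or other bystander is shifted by more than 20 mm or tipped over (distance of any of carved_bird, small_gourd, small_cup, wood_coaster from where it was at the start of the episode above 0.02 m or angle between any of carved_bird, small_gourd, small_cup, wood_coaster's own z axis and vertical above 0.5 rad).
It also fails if it takes over 67 s, if anything falls off the work surface, if the arm or the gripper's body presses on something with over 40 N, if the wrist force passes 120 N, or if a joint passes its speed limit or range.

ROBOT

A 6-joint arm with a two-finger parallel gripper is mounted at the origin on the work surface. World frame = base frame: x ahead of the robot, y to its left, z up, the work surface at z = 0. Lengths are in m, angles in rad, forces in N, time in s.
With the tool pointing down it reaches from about 0.35 to 0.975 m from the base axis. Payload 17.4 kg.
Tool frame: the origin (TCP) lies at the very end of the fingers, on their centre line; the grasp point (between the pads) lies 19 mm behind it; z points along the fingers, y is the direction in which the jaws open and shut (so a half turn about z gives the same grasp; the last joint's range is limited). The gripper opens to 85 mm and grips with 20 to 120 N. Pads are 22 mm wide; open, the fingers measure 114 mm over their backs; the gripper's body (76 mm by 85 mm) begins 54 mm behind the grasp point. The pads swing forward as they close: fully open they stand 13 mm farther back than shut.
Start: joints at [1.194, 0.116, 1.442, -0, 1.584, -0.038], TCP at [0.224, 0.637, 0.231] pointing down, gripper open.
Joint ranges: [-2.83, 2.83], [-0.83, 2.19], [0.07, 2.5], [-1.14, 4.28], [0.01, 3], [-2.97, 2.97]. Speed limits (rad/s): [1.89, 1.89, 2.22, 3.14, 3.14, 3.14].

INTERFACE

Orientations are given as a 3x3 rotation matrix whose columns are the frame's x, y, z axes.
In Python, from station import env gives the robot as it stands. The module is installed in compiled form; this text tells all that it offers.
- The arm moves only by the tool send_rows, never from a script. Its argument "motion" is a list that holds one entry, the list of rows, each a list of 4 numbers: the shift along the world's x, y, z in m, then the turn about the world's z in rad. In form: [[[dx, dy, dz, spin], ...]]. A call has 1 to 8 rows; each row is the pose to reach, as a shift and turn from the pose commanded when the call began; what a row does not reach only later rows make up. A row lasts 1/10 s, in which the tool goes at most 50 mm and 8.59 degrees, less where a joint would pass 70% of its speed; a pose out of reach is approached as far as the arm can. A call with a gripper value outside its range is refused whole. "hand" is the finger opening in m, from 0 to 0.0854, set as the call begins (left out, the last holds). The fingers move at their own pace and stop on an object; the grip force is fixed at half the most. Time passes only in rows, so rows that repeat a pose let the fingers close. It gives the time, the measured TCP pose, the force and the opening at its end, in the units of the state.
- env.read_state(): the state, without advancing time (a new reading comes with each control period).
- env.read_camera(name): name is "scene" or "top" or "wrist"; returns a dict with "frame" (480x640x3 uint8, blue, green, red), "range_z" (480x640 float32, m along the optical axis (not along the pixel's ray), 0 where there is no reading), "intrinsics" (3x3 intrinsics, pixels), "pose" (4x4, takes a point from camera to world coordinates); the wrist camera has in their place "hand_eye" (4x4, takes a point from camera to tool coordinates, whose origin is the TCP and whose axes are the flange's). Camera axes: x right, y up, looking along -z (the intrinsics and any distortion apply to the point x, -y, -z); pixel columns grow to the right and rows downward; lengths in m; the calibration is good to about 2 mm. A picture is of the moment at which its call begins: read the wrist's pose just before it.
- env.finish_job(): hands the job in, once; it reports no verdict.
Trained networks look in a picture, given as the dict that the camera call returned (one of the last four; its "shot" number tells which), for a name from the list of things; names that differ only in an ending like _2 or _b are one class to them, and where a whole thing is asked for, a point or a joint stands for the part that bears it (a point fixed in the world has none). Each returns a list of dicts, best first, with "score" (0 to 1); they miss things now and then, are a little off and sometimes report something else, mostly with a low value. They report only what shows in the picture. A call takes as long as a camera call.
- env.find_in(picture, name): "location" ([x, y, z] in m, in world coordinates, good to about 4 mm: the middle of the surface that is visible of it).
The state is a dict: "t": time; "q": joint angles; "joint_vel": joint speeds; "joint_torque": joint torques, N m; "tool_pos": TCP position; "orientation": TCP orientation; "wrist_force": force on the tool from outside, world axes, zero at the start; "torque": the same for the moment, N m; "width": finger opening in m.
Only numpy, scipy, OpenCV 4.12 (cv2) and the standard library are available. Lean on these libraries where they do the work, as an engineer would, in place of code of your own. Each camera call takes 0.05 s, during which the arm holds its last target.

## Working session

There is one attempt and no reset: what is moved stays moved. The work goes in short steps, Python scripts to look and compute and a tool call to move; the robot and the scene stay as the last step left them, time stands still between calls to the robot, and variables do not carry over. Pictures are saved under pics/ and viewed, and the job is handed in when it is done.

Besides the shell and the picture viewer there is one more tool, called as a command line: name --argument value ..., lists and objects as JSON in quotes. send_rows: Moves the arm, as the interface text tells. Its arguments: {"type":"object","properties":{"motion":{"type":"array"},"hand":{"type":"number"}},"required":["motion"]}

```bash
mkdir -p pics
cat > h.py <<'E'
import numpy as np, cv2
from station import env
np.set_printoptions(precision=4,suppress=True)
def cloud(p,pose=None):
    K=np.array(p["intrinsics"]);Z=p["range_z"].astype(float)
    v,u=np.mgrid[0:480,0:640]
    x=(u-K[0,2])/K[0,0]*Z;y=(v-K[1,2])/K[1,1]*Z
    P=np.stack([x,-y,-Z,np.ones_like(Z)],-1)
    T=np.array(p["pose"]) if pose is None else pose
    W=(P@T.T)[...,:3]; W[Z<=0]=np.nan
    return W
def pix(p,X,pose=None):
    T=np.array(p["pose"]) if pose is None else pose
    K=np.array(p["intrinsics"]);c=np.linalg.inv(T)@np.append(X,1)
    return K[0,0]*c[0]/-c[2]+K[0,2],K[1,1]*-c[1]/-c[2]+K[1,2]
def wpose(p,s):
    T=np.eye(4);T[:3,:3]=s["orientation"];T[:3,3]=s["tool_pos"];return T@np.array(p["hand_eye"])
E
python3 - <<'E'
from h import *
s=env.read_state();print({k:np.round(v,3).tolist() for k,v in s.items()})
for c in ["scene","top"]:
    p=env.read_camera(c);cv2.imwrite(f"pics/{c}0.png",p["frame"])
    print(c,[k for k in p])
    for n in ["plinth","cover","knob_grip","carved_bird","small_gourd","small_cup","wood_coaster"]:
        print(n,[(np.round(d["location"],3).tolist(),round(d["score"],2)) for d in env.find_in(p,n)[:2]])
E
```

```text
{'t': 0.0, 'q': [1.194, 0.116, 1.442, -0.0, 1.584, -0.038], 'joint_vel': [-0.001, 0.001, 0.0, 0.001, 0.001, 0.002], 'joint_torque': [-0.004, -73.205, -63.244, -0.0, 0.007, -0.0], 'tool_pos': [0.224, 0.636, 0.231], 'orientation': [[-0.943, 0.332, -0.0], [0.332, 0.943, -0.001], [0.0, -0.001, -1.0]], 'wrist_force': [0.057, -0.293, -0.194], 'torque': [-0.011, 0.018, 0.014], 'width': 0.085}
scene ['frame', 'range_z', 'intrinsics', 'pose', 'shot']
plinth [([0.59, -0.079, 0.106], 0.76), ([0.563, -0.308, 0.016], 0.59)]
cover [([0.56, -0.009, 0.107], 0.61)]
knob_grip [([0.561, -0.082, 0.137], 0.9)]
carved_bird [([0.682, -0.134, 0.147], 0.7)]
small_gourd [([0.686, -0.021, 0.14], 0.92)]
small_cup [([0.666, 0.113, 0.128], 0.57)]
wood_coaster [([0.563, -0.31, 0.014], 0.59)]
top ['frame', 'range_z', 'intrinsics', 'pose', 'shot']
plinth []
cover [([0.552, -0.002, 0.11], 0.66)]
knob_grip [([0.556, -0.072, 0.134], 0.68)]
carved_bird [([0.67, -0.129, 0.145], 0.64)]
small_gourd [([0.671, -0.016, 0.139], 0.6)]
small_cup [([0.678, 0.115, 0.126], 0.8)]
wood_coaster [([0.562, -0.306, 0.015], 0.61)]
```

View pics/scene0.png

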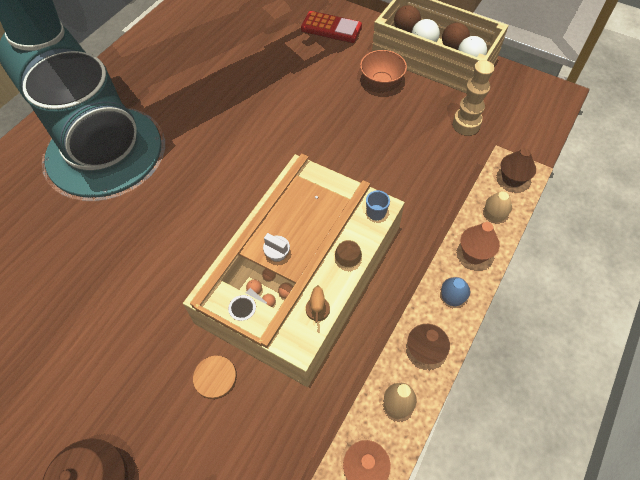

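View pics/top0.png

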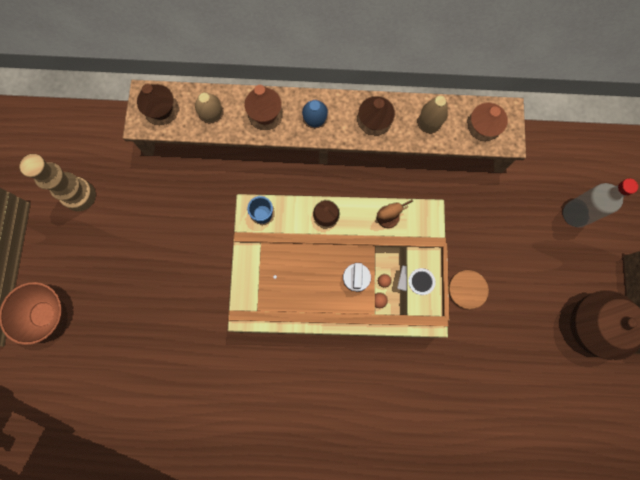

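Run:
```python
from h import *
p=env.read_camera("top");W=cloud(p)
def m(lo,hi): return (W[...,2]>lo)&(W[...,2]<hi)&(W[...,0]>.4)&(W[...,0]<.8)&(abs(W[...,1])<.25+.0)
for n,(lo,hi) in {"rails":(.112,.120),"strip":(.096,.1035),"cover":(.1045,.1115)}.items():
    a=m(lo,hi);P=W[a][:,:2]; print(n,a.sum(),cv2.minAreaRect(P.astype(np.float32)) if a.sum() else 0)
a=m(.150,.170)&(abs(W[...,0]-.556)<.04)&(abs(W[...,1]+.075)<.05)
print("wing",a.sum(),W[a].mean(0),cv2.minAreaRect(W[a][:,:2].astype(np.float32)))
a=m(.126,.140)&(abs(W[...,0]-.556)<.04)&(abs(W[...,1]+.075)<.05)
print("flange",a.sum(),cv2.minAreaRect(W[a][:,:2].astype(np.float32)))
a=m(.096,.12); lab=(a*255).astype(np.uint8); 
f=p["frame"]; cv2.imwrite("pics/topcrop.png",cv2.resize(f[120:420,200:500],(600,600)))
```

```text
rails 4723 ((0.5840700268745422, -0.041064321994781494), (0.22025136649608612, 0.3985767364501953), 1.377196192741394)
strip 12191 ((0.5864602327346802, -0.03980986773967743), (0.2608807682991028, 0.4007156491279602), 1.3807142972946167)
cover 7573 ((0.5842911601066589, -0.0373615026473999), (0.2573014795780182, 0.3919231593608856), 1.0962735414505005)
wing 207 [ 0.5561 -0.0719  0.159 ] ((0.5560637712478638, -0.07229984551668167), (0.04257675260305405, 0.014272184111177921), 1.4720748662948608)
flange 375 ((0.5557246208190918, -0.07220816612243652), (0.04704154282808304, 0.04688505455851555), 1.9765914678573608)
```

The scene view shows the plinth with the cover open and the knob at pixel (277,243) in front of the well. In the top view the knob is at (357,277), its wing nearly along the plinth's x, and the carvings are on the far strip. From the depth cloud the plinth is at about (0.586, -0.040) with yaw 0.024, and the opening is about 0.123. I'll move above the knob.

send_rows --motion '[[[0.04,-0.09,0.02,0.05],[0.08,-0.18,0.03,0.1],[0.125,-0.27,0.03,0.15],[0.165,-0.36,0.03,0.2],[0.21,-0.45,0.03,0.25],[0.25,-0.54,0.03,0.3],[0.29,-0.63,0.03,0.34],[0.332,-0.709,0.03,0.365]]]'

```text
t: 1.65
tool_pos: [0.3917, 0.2732, 0.2573]
orientation: [[-1.0, -0.028, 0.001], [-0.028, 1.0, 0.0], [-0.001, 0.0, -1.0]]
wrist_force: [1.2, 0.7, 0.6]
width: 0.0851
```

send_rows --motion '[[[0.022,-0.045,0.0,0],[0.044,-0.09,0.0,0],[0.066,-0.135,0.0,0],[0.088,-0.18,0.0,0],[0.11,-0.225,0.0,0],[0.132,-0.27,0,0],[0.15,-0.315,0,0],[0.15,-0.315,0,0]]]'

```text
t: 2.45
tool_pos: [0.5425, -0.0445, 0.2562]
orientation: [[-1.0, -0.022, -0.001], [-0.022, 1.0, -0.001], [0.001, -0.001, -1.0]]
wrist_force: [-0.8, 1.2, -0.1]
width: 0.0849
```

```bash
cat > w.py <<'E'
from h import *
import sys
s=env.read_state();p=env.read_camera("wrist");T=wpose(p,s)
print(s["t"],s["tool_pos"],s["orientation"],s["q"])
W=cloud(p,T);cv2.imwrite(sys.argv[1],p["frame"])
g=np.array([.556,-.072]) if len(sys.argv)<3 else np.array(eval(sys.argv[2]))
near=np.hypot(W[...,0]-g[0],W[...,1]-g[1])<.045
for n,(lo,hi) in {"wing":(.148,.166),"flange":(.126,.141)}.items():
    a=near&(W[...,2]>lo)&(W[...,2]<hi)
    if a.sum()>20: print(n,a.sum(),W[a].mean(0),cv2.minAreaRect(W[a][:,:2].astype(np.float32)))
E
python3 w.py pics/w1.png
```

```text
2.45 [ 0.5425 -0.0445  0.2562] [[-0.9998 -0.0217 -0.001 ]
 [-0.0217  0.9998 -0.0009]
 [ 0.001  -0.0009 -1.    ]] [-0.1281 -0.1751  1.6863 -0.001   1.6312 -1.7207]
wing 1172 [ 0.5544 -0.0745  0.1576] ((0.5560906529426575, -0.07497155666351318), (0.014121051877737045, 0.044109635055065155), 89.47488403320312)
flange 1867 [ 0.5536 -0.0738  0.1343] ((0.5550447702407837, -0.07490947097539902), (0.04954351857304573, 0.04718685522675514), 84.9837646484375)
```

View pics/w1.png

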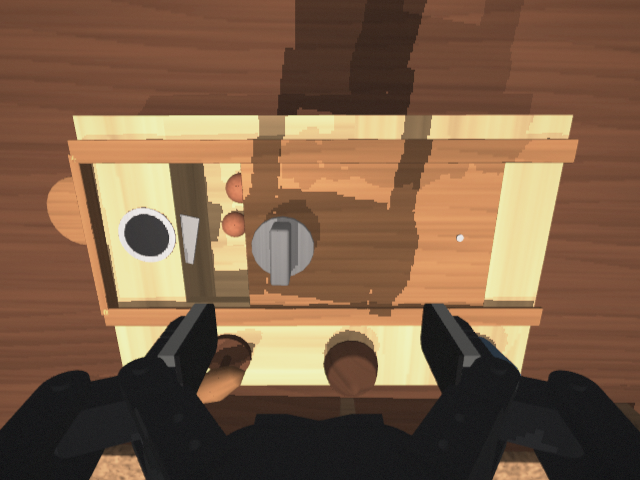

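The wrist view shows the wing at (280,250), upright in the picture and aligned with the jaws. I'll centre over it, go down to just above the flange, and close.

send_rows --motion '[[[0.0135,-0.029,0,0],[0.0135,-0.029,-0.03,0],[0.0135,-0.029,-0.07,0],[0.0135,-0.029,-0.1,0],[0.0135,-0.029,-0.118,0],[0.0135,-0.029,-0.118,0],[0.0135,-0.029,-0.118,0]]]'

```text
t: 3.2
tool_pos: [0.5551, -0.0683, 0.1399]
orientation: [[-1.0, -0.027, 0.001], [-0.027, 1.0, -0.0], [-0.001, -0.0, -1.0]]
wrist_force: [-0.5, -0.4, 0.6]
width: 0.0859
```

send_rows --motion '[[[0,0,0,0],[0,0,0,0],[0,0,0,0],[0,0,0,0],[0,0,0,0],[0,0,0,0],[0,0,0,0],[0,0,0,0]]]' --hand 0.0

```text
t: 4.0
tool_pos: [0.555, -0.069, 0.139]
orientation: [[-1.0, -0.026, 0.0], [-0.026, 1.0, -0.0], [-0.0, -0.0, -1.0]]
wrist_force: [-0.6, -0.8, 2.5]
width: 0.0126
```

send_rows --motion '[[[0,0,0,0],[0,0,0,0],[0,0,0,0],[0,0,-0.003,0],[0,0,-0.003,0],[0,0,-0.003,0]]]' --hand 0.03

```text
t: 4.6
tool_pos: [0.5549, -0.0689, 0.1357]
orientation: [[-1.0, -0.026, -0.0], [-0.026, 1.0, 0.0], [0.0, 0.0, -1.0]]
wrist_force: [0.6, 0.3, 0.3]
width: 0.0301
```

send_rows --motion '[[[0,0,0,0],[0,0,0,0],[0,0,0,0],[0,0,0,0],[0,0,0,0]]]' --hand 0.0

```text
t: 5.1
tool_pos: [0.555, -0.069, 0.136]
orientation: [[-1.0, -0.026, 0.0], [-0.026, 1.0, -0.0], [-0.0, -0.0, -1.0]]
wrist_force: [-0.8, -0.1, 1.5]
width: 0.0124
```

```bash
python3 w.py pics/w2.png
```

```text
5.1 [ 0.555 -0.069  0.136] [[-0.9997 -0.0262  0.0001]
 [-0.0262  0.9997 -0.0001]
 [-0.0001 -0.0001 -1.    ]] [-0.1692 -0.095   1.8097 -0.      1.4268 -1.7662]
wing 5222 [ 0.5508 -0.0709  0.1577] ((0.5557549595832825, -0.0712503045797348), (0.0394461527466774, 0.039901457726955414), 47.75523376464844)
flange 2627 [ 0.5418 -0.0713  0.1343] ((0.5462079644203186, -0.0710906907916069), (0.030311206355690956, 0.04916631057858467), 2.0008745193481445)
```

send_rows --motion '[[[0.0003,-0.01,0,0],[0.0006,-0.025,0,0],[0.001,-0.04,0,0],[0.0014,-0.055,0,0],[0.0017,-0.07,0,0],[0.002,-0.085,0,0],[0.0024,-0.1,0,0],[0.0026,-0.11,0,0]]]'

```text
t: 5.95
tool_pos: [0.5575, -0.1806, 0.1359]
orientation: [[-1.0, -0.026, 0.0], [-0.026, 1.0, -0.0], [-0.0, -0.0, -1.0]]
wrist_force: [-0.0, 3.2, 1.9]
width: 0.0129
```

send_rows --motion '[[[0,-0.003,0,0],[0,-0.006,0,0],[0,-0.008,0,0],[0,-0.009,0,0],[0,-0.01,0,0],[0,-0.01,0,0]]]'

```text
t: 6.55
tool_pos: [0.5577, -0.1889, 0.136]
orientation: [[-1.0, -0.026, 0.0], [-0.026, 1.0, -0.0], [-0.0, -0.0, -1.0]]
wrist_force: [1.5, 2.3, 2.3]
width: 0.0128
```

send_rows --motion '[[[0,-0.001,0,0],[0,-0.002,0,0],[0,-0.003,0,0],[0,-0.003,0,0]]]'

```text
t: 6.95
tool_pos: [0.5577, -0.1921, 0.136]
orientation: [[-1.0, -0.026, 0.0], [-0.026, 1.0, -0.0], [-0.0, -0.0, -1.0]]
wrist_force: [4.2, -0.5, 1.9]
width: 0.0126
```

send_rows --motion '[[[0,-0.001,0,0],[0,-0.002,0,0],[0,-0.002,0,0]]]'

```text
t: 7.25
tool_pos: [0.5577, -0.1941, 0.136]
orientation: [[-1.0, -0.026, 0.0], [-0.026, 1.0, -0.0], [-0.0, -0.0, -1.0]]
wrist_force: [4.1, 1.4, 1.8]
width: 0.0127
```

send_rows --motion '[[[0.0005,-0.001,0,0],[0.0005,-0.002,0,0],[0.0005,-0.002,0,0]]]'

```text
t: 7.55
tool_pos: [0.5579, -0.1961, 0.1358]
orientation: [[-1.0, -0.026, -0.001], [-0.026, 1.0, -0.0], [0.001, -0.0, -1.0]]
wrist_force: [0.1, 1.0, 0.8]
width: 0.0129
```

send_rows --motion '[[[0.0,-0.001,0,0],[0.0,-0.002,0,0],[0.0,-0.002,0,0]]]'

```text
t: 7.85
tool_pos: [0.5579, -0.1967, 0.1355]
orientation: [[-1.0, -0.027, -0.001], [-0.027, 1.0, 0.003], [0.001, 0.003, -1.0]]
wrist_force: [0.6, 11.6, 1.4]
width: 0.0127
```

The end stop shows as 11.6 N at y = -0.1967, close to the predicted -0.1957. I'll ease off, then press.

send_rows --motion '[[[0,0.001,0,0],[0,0.001,0,0],[0,0.001,0,0],[0,0.001,0,0]]]'

```text
t: 8.25
tool_pos: [0.5579, -0.1965, 0.1357]
orientation: [[-1.0, -0.026, -0.001], [-0.026, 1.0, 0.001], [0.001, 0.001, -1.0]]
wrist_force: [1.5, 6.4, 1.2]
width: 0.0128
```

send_rows --motion '[[[0,0,-0.0005,0],[0,0,-0.001,0],[0,0,-0.001,0]]]'

```text
t: 8.55
tool_pos: [0.5579, -0.1965, 0.1348]
orientation: [[-1.0, -0.026, -0.001], [-0.026, 1.0, 0.001], [0.001, 0.001, -1.0]]
wrist_force: [-0.4, 6.8, 2.4]
width: 0.0128
```

send_rows --motion '[[[0,0,-0.0005,0],[0,0,-0.001,0],[0,0,-0.001,0]]]'

```text
t: 8.85
tool_pos: [0.558, -0.1965, 0.1345]
orientation: [[-1.0, -0.026, -0.0], [-0.026, 1.0, 0.001], [0.0, 0.001, -1.0]]
wrist_force: [-2.1, 7.4, 7.6]
width: 0.013
```

send_rows --motion '[[[0,0,-0.0005,0],[0,0,-0.0005,0],[0,0,-0.0005,0]]]'

```text
t: 9.15
tool_pos: [0.558, -0.1965, 0.1344]
orientation: [[-1.0, -0.026, 0.0], [-0.026, 1.0, 0.001], [-0.0, 0.001, -1.0]]
wrist_force: [-3.0, 7.9, 11.5]
width: 0.0127
```

```bash
python3 -c "
from h import *
s=env.read_state();print(s['tool_pos'],s['wrist_force'],s['torque'])"
```

```text
[ 0.558  -0.1965  0.1344] [-2.9591  7.91   11.4847] [1.6297 0.6214 0.044 ]
```

The pin is resting on the ledge at about 1.3 mm, with roughly 10 N in total. I'll sweep clockwise in small steps.

send_rows --motion '[[[0,0,0,-0.03],[0,0,0,-0.06],[0,0,0,-0.09],[0,0,0,-0.09]]]'

```text
t: 9.55
tool_pos: [0.558, -0.1964, 0.1341]
orientation: [[-0.998, 0.065, 0.0], [0.065, 0.998, 0.001], [0.0, 0.001, -1.0]]
wrist_force: [-2.0, 8.2, 10.0]
width: 0.0131
```

send_rows --motion '[[[0,0,0,-0.03],[0,0,0,-0.06],[0,0,0,-0.09],[0,0,0,-0.09]]]'

```text
t: 9.95
tool_pos: [0.5579, -0.1963, 0.1334]
orientation: [[-0.988, 0.154, -0.0], [0.154, 0.988, 0.001], [0.001, 0.001, -1.0]]
wrist_force: [-0.7, 8.0, 3.4]
width: 0.0129
```

The force fell to 3.4 N and z dropped 0.7 mm, so the pin has found the slot at a turn of about 0.15. I'll press in.

send_rows --motion '[[[0,0,-0.0005,0],[0,0,-0.001,0],[0,0,-0.0015,0],[0,0,-0.0015,0]]]'

```text
t: 10.35
tool_pos: [0.558, -0.1963, 0.1319]
orientation: [[-0.988, 0.153, -0.0], [0.153, 0.988, 0.001], [0.001, 0.001, -1.0]]
wrist_force: [-0.2, 9.4, 4.1]
width: 0.0128
```

```bash
python3 -c "
from h import *
s=env.read_state();print(s['tool_pos'],s['wrist_force'],s['torque'])"
```

```text
[ 0.558  -0.1963  0.1319] [-0.184   9.4313  4.0825] [ 1.6019  0.0462 -0.0169]
```

send_rows --motion '[[[0,0.0003,-0.001,0],[0,0.0003,-0.002,0],[0,0.0003,-0.003,0],[0,0.0003,-0.004,0],[0,0.0003,-0.004,0]]]'

```text
t: 10.85
tool_pos: [0.558, -0.1962, 0.1282]
orientation: [[-0.988, 0.153, -0.0], [0.153, 0.988, 0.001], [0.0, 0.001, -1.0]]
wrist_force: [-0.5, 7.0, 5.9]
width: 0.0127
```

send_rows --motion '[[[0,0,-0.001,0],[0,0,-0.002,0],[0,0,-0.003,0],[0,0,-0.003,0]]]'

```text
t: 11.25
tool_pos: [0.558, -0.1963, 0.1254]
orientation: [[-0.988, 0.153, -0.0], [0.153, 0.988, 0.001], [0.0, 0.001, -1.0]]
wrist_force: [-1.5, 7.7, 8.1]
width: 0.0129
```

```bash
python3 -c "
from h import *
s=env.read_state();print(s['tool_pos'],s['wrist_force'],s['torque'])"
```

```text
[ 0.558  -0.1963  0.1254] [-1.5114  7.6729  8.1181] [ 1.347   0.3443 -0.0429]
```

send_rows --motion '[[[0,0,-0.0005,0],[0,0,-0.001,0],[0,0,-0.0015,0],[0,0,-0.0015,0]]]'

```text
t: 11.65
tool_pos: [0.558, -0.1963, 0.124]
orientation: [[-0.988, 0.153, -0.0], [0.153, 0.988, 0.001], [0.0, 0.001, -1.0]]
wrist_force: [-2.6, 7.3, 7.9]
width: 0.0131
```

send_rows --motion '[[[0,0,-0.0005,0],[0,0,-0.001,0],[0,0,-0.001,0]]]'

```text
t: 11.95
tool_pos: [0.558, -0.1963, 0.1232]
orientation: [[-0.988, 0.153, 0.0], [0.153, 0.988, 0.001], [0.0, 0.001, -1.0]]
wrist_force: [-2.4, 7.4, 8.4]
width: 0.0128
```

Pressed in about 12.5 mm and not on the floor yet. I'll try turning.

send_rows --motion '[[[0,0,0,-0.04],[0,0,0,-0.08],[0,0,0,-0.12],[0,0,0,-0.12]]]'

```text
t: 12.35
tool_pos: [0.5581, -0.1962, 0.1232]
orientation: [[-0.962, 0.272, 0.0], [0.272, 0.962, 0.001], [0.0, 0.001, -1.0]]
wrist_force: [-2.3, 8.3, 9.7]
width: 0.0129
```

```bash
python3 -c "
from h import *
s=env.read_state();print(s['tool_pos'],s['wrist_force'],s['torque'])"
```

```text
[ 0.5581 -0.1962  0.1232] [-2.2979  8.3347  9.7116] [ 1.6599  0.4538 -0.078 ]
```

send_rows --motion '[[[0,0,0,-0.05],[0,0,0,-0.1],[0,0,0,-0.15],[0,0,0,-0.15]]]'

```text
t: 12.75
tool_pos: [0.5581, -0.196, 0.1232]
orientation: [[-0.911, 0.413, 0.0], [0.413, 0.911, 0.001], [0.0, 0.001, -1.0]]
wrist_force: [-1.6, 9.4, 9.3]
width: 0.0126
```

```bash
python3 -c "
from h import *
s=env.read_state();print(s['tool_pos'],s['wrist_force'],s['torque'])"
```

```text
[ 0.5581 -0.196   0.1232] [-1.5927  9.4022  9.345 ] [ 1.874   0.3522 -0.0295]
```

send_rows --motion '[[[0,0.0003,0,-0.08],[0,0.0003,0,-0.16],[0,0.0003,0,-0.24],[0,0.0003,0,-0.32],[0,0.0003,0,-0.4],[0,0.0003,0,-0.4]]]'

```text
t: 13.35
tool_pos: [0.5584, -0.1956, 0.1232]
orientation: [[-0.677, 0.736, 0.001], [0.736, 0.677, 0.001], [0.0, 0.002, -1.0]]
wrist_force: [0.0, 10.7, 9.2]
width: 0.0128
```

```bash
python3 -c "
from h import *
s=env.read_state();print(s['tool_pos'],s['wrist_force'],s['torque'])"
```

```text
[ 0.5584 -0.1956  0.1232] [ 0.0117 10.6958  9.1605] [ 1.91   -0.0602 -0.0206]
```

send_rows --motion '[[[0,0.0005,0,-0.08],[0,0.0008,0,-0.16],[0,0.001,0,-0.24],[0,0.001,0,-0.32],[0,0.001,0,-0.4],[0,0.001,0,-0.4]]]'

```text
t: 13.95
tool_pos: [0.5587, -0.1952, 0.1235]
orientation: [[-0.337, 0.941, 0.002], [0.941, 0.337, 0.0], [-0.001, 0.002, -1.0]]
wrist_force: [2.6, 5.7, 8.6]
width: 0.0121
```

```bash
python3 -c "
from h import *
s=env.read_state();print(s['tool_pos'],s['wrist_force'],s['torque'])"
```

```text
[ 0.5587 -0.1952  0.1235] [2.5952 5.7415 8.6077] [ 1.0957 -0.5576 -0.0089]
```

send_rows --motion '[[[0.0002,0.0003,0,-0.08],[0.0002,0.0003,0,-0.16],[0.0003,0.0003,0,-0.24],[0.0003,0.0003,0,-0.3],[0.0003,0.0003,0,-0.3]]]'

```text
t: 14.45
tool_pos: [0.5591, -0.1951, 0.1236]
orientation: [[-0.045, 0.999, 0.002], [0.999, 0.045, -0.0], [-0.0, 0.002, -1.0]]
wrist_force: [2.4, 4.6, 9.1]
width: 0.0125
```

```bash
python3 -c "
from h import *
s=env.read_state();print(s['tool_pos'],s['wrist_force'],s['torque'],s['orientation'][:,1])"
```

```text
[ 0.5591 -0.1951  0.1236] [2.3545 4.5643 9.0617] [ 0.8586 -0.5994 -0.0255] [0.999  0.0448 0.0022]
```

send_rows --motion '[[[0,0,0,-0.03],[0,0,0,-0.06],[0,0,0,-0.06]]]'

```text
t: 14.75
tool_pos: [0.5591, -0.1951, 0.1236]
orientation: [[0.014, 1.0, 0.002], [1.0, -0.014, -0.0], [-0.0, 0.002, -1.0]]
wrist_force: [4.0, 4.3, 9.0]
width: 0.0127
```

```bash
python3 -c "
from h import *
s=env.read_state();print(s['tool_pos'],s['wrist_force'],s['torque'],s['orientation'][:,1])"
```

```text
[ 0.5591 -0.1951  0.1236] [4.0454 4.3379 8.9814] [ 0.8257 -0.7596 -0.0602] [ 0.9999 -0.014   0.0024]
```

send_rows --motion '[[[0,0,0,-0.03],[0,0,0,-0.06],[0,0,0,-0.06]]]'

```text
t: 15.05
tool_pos: [0.5592, -0.1951, 0.1237]
orientation: [[0.074, 0.997, 0.003], [0.997, -0.074, -0.0], [-0.0, 0.003, -1.0]]
wrist_force: [4.6, 5.3, 9.4]
width: 0.0125
```

```bash
python3 -c "
from h import *
s=env.read_state();print(s['tool_pos'],s['wrist_force'],s['torque'],s['orientation'][:,1])"
```

```text
[ 0.5592 -0.1951  0.1237] [4.5977 5.2822 9.376 ] [ 0.8199 -0.7946 -0.0089] [ 0.9973 -0.074   0.0026]
```

send_rows --motion '[[[0,0,0,-0.02],[0,0,0,-0.04],[0,0,0,-0.04]]]'

```text
t: 15.35
tool_pos: [0.5592, -0.1951, 0.1237]
orientation: [[0.113, 0.994, 0.003], [0.994, -0.113, -0.0], [-0.0, 0.003, -1.0]]
wrist_force: [4.8, 3.6, 9.1]
width: 0.0125
```

```bash
python3 -c "
from h import *
s=env.read_state();print(s['tool_pos'],s['wrist_force'],s['torque'],s['orientation'][:,1])"
```

```text
[ 0.5592 -0.1951  0.1237] [4.8313 3.6371 9.0581] [ 0.7993 -0.9    -0.0224] [ 0.9935 -0.1134  0.0027]
```

send_rows --motion '[[[0,0,0,-0.015],[0,0,0,-0.03],[0,0,0,-0.03]]]'

```text
t: 15.65
tool_pos: [0.5593, -0.1951, 0.1237]
orientation: [[0.143, 0.99, 0.003], [0.99, -0.143, -0.0], [-0.0, 0.003, -1.0]]
wrist_force: [4.5, 4.7, 9.5]
width: 0.0128
```

```bash
python3 -c "
from h import *
s=env.read_state();print(s['tool_pos'],s['wrist_force'],s['torque'],s['orientation'][:,1])"
```

```text
[ 0.5593 -0.1951  0.1237] [4.5263 4.6672 9.4776] [ 0.7957 -0.892  -0.0165] [ 0.9897 -0.143   0.0028]
```

send_rows --motion '[[[0,0,0,-0.015],[0,0,0,-0.03],[0,0,0,-0.03]]]'

```text
t: 15.95
tool_pos: [0.5593, -0.1951, 0.1237]
orientation: [[0.173, 0.985, 0.003], [0.985, -0.173, -0.0], [0.0, 0.003, -1.0]]
wrist_force: [5.1, 4.3, 9.2]
width: 0.0131
```

```bash
python3 -c "
from h import *
s=env.read_state();print(s['tool_pos'],s['wrist_force'],s['torque'],s['orientation'][:,1])"
```

```text
[ 0.5593 -0.1951  0.1237] [5.0751 4.3125 9.1872] [ 0.7894 -0.9608  0.0032] [ 0.985  -0.1726  0.0029]
```

send_rows --motion '[[[0,0,0,-0.015],[0,0,0,-0.03],[0,0,0,-0.03]]]'

```text
t: 16.25
tool_pos: [0.5593, -0.1951, 0.1237]
orientation: [[0.202, 0.979, 0.003], [0.979, -0.202, -0.0], [0.0, 0.003, -1.0]]
wrist_force: [5.5, 3.8, 9.1]
width: 0.0125
```

```bash
python3 -c "
from h import *
s=env.read_state();print(s['tool_pos'],s['wrist_force'],s['torque'],s['orientation'][:,1])"
```

```text
[ 0.5593 -0.1951  0.1237] [5.4531 3.812  9.0635] [ 0.7829 -1.05   -0.0517] [ 0.9794 -0.202   0.0029]
```

Now at about 1.80 with no stop felt, which should be inside the catch window. I'll lift gently and feel whether the pin rises into the notch.

send_rows --motion '[[[0,0,0.001,0],[0,0,0.002,0],[0,0,0.002,0]]]'

```text
t: 16.55
tool_pos: [0.5593, -0.1951, 0.1257]
orientation: [[0.201, 0.979, 0.003], [0.979, -0.201, -0.0], [0.0, 0.003, -1.0]]
wrist_force: [5.7, 3.4, 7.4]
width: 0.0127
```

send_rows --motion '[[[0,0,0.0005,0],[0,0,0.001,0],[0,0,0.001,0]]]'

```text
t: 16.85
tool_pos: [0.5593, -0.1951, 0.1266]
orientation: [[0.202, 0.979, 0.003], [0.979, -0.202, -0.0], [0.0, 0.003, -1.0]]
wrist_force: [6.4, 5.3, 7.3]
width: 0.0128
```

send_rows --motion '[[[0,0,0.0005,0],[0,0,0.001,0],[0,0,0.001,0]]]'

```text
t: 17.15
tool_pos: [0.5593, -0.1951, 0.1275]
orientation: [[0.202, 0.979, 0.003], [0.979, -0.202, -0.0], [0.0, 0.003, -1.0]]
wrist_force: [5.5, 4.4, 6.0]
width: 0.0125
```

send_rows --motion '[[[0,0,0.0005,0],[0,0,0.001,0],[0,0,0.001,0]]]'

```text
t: 17.45
tool_pos: [0.5593, -0.1951, 0.1285]
orientation: [[0.201, 0.979, 0.003], [0.979, -0.201, -0.0], [0.0, 0.003, -1.0]]
wrist_force: [6.3, 4.3, 6.6]
width: 0.0126
```

```bash
python3 -c "
from h import *
s=env.read_state();print(s['tool_pos'],s['wrist_force'],s['torque'],s['orientation'][:,1])"
```

```text
[ 0.5593 -0.1951  0.1285] [6.3017 4.3381 6.5757] [ 0.7786 -1.1962 -0.049 ] [ 0.9795 -0.2015  0.0028]
```

send_rows --motion '[[[0,0,0.0005,0],[0,0,0.001,0],[0,0,0.001,0]]]'

```text
t: 17.75
tool_pos: [0.5592, -0.1951, 0.1287]
orientation: [[0.201, 0.979, 0.002], [0.979, -0.201, -0.0], [0.0, 0.002, -1.0]]
wrist_force: [8.9, 2.5, 0.7]
width: 0.0126
```

```bash
python3 w.py pics/w3.png "[.5593,-.195]"; python3 -c "
from h import *
s=env.read_state();print(s['tool_pos'],s['wrist_force'],s['torque'],s['orientation'][:,1])
p=env.read_camera('top');W=cloud(p);print(W[285:286,410:432:2,2]); f=p['frame'];cv2.imwrite('pics/top3.png',cv2.resize(f[180:360,200:480],(784,504)))
p=env.read_camera('scene');f=p['frame'];cv2.imwrite('pics/sc3.png',cv2.resize(f[140:400,160:430],None,fx=2.2,fy=2.2))"
```

```text
17.75 [ 0.5592 -0.1951  0.1287] [[ 0.2015  0.9795  0.0023]
 [ 0.9795 -0.2015 -0.0002]
 [ 0.0003  0.0023 -1.    ]] [-0.379  -0.0185  1.7486  0.0007  1.4093 -0.1763]
wing 5488 [ 0.5597 -0.1937  0.154 ] ((0.5590387582778931, -0.19765816628932953), (0.03922363743185997, 0.0394669733941555), 32.13336944580078)
flange 2979 [ 0.5618 -0.1845  0.1296] ((0.5611577033996582, -0.1882849484682083), (0.030167151242494583, 0.04906593635678291), 77.33830261230469)
[ 0.5592 -0.1951  0.1288] [9.3101 2.7949 0.1943] [ 0.558  -1.6606  0.03  ] [ 0.9795 -0.2015  0.0024]
[[0.4835 0.4835 0.4833 0.4829 0.4837 0.4831 0.1736 0.1797 0.2213 0.269
  0.2768]]
```

The lift stopped hard at z = 0.1287 (about 7 mm pressed in) and the spring force disappeared, so the pin sits in the notch. I'll ease the side forces and release.

send_rows --motion '[[[0.0005,0.0002,0,0],[0.001,0.0003,-0.0002,0],[0.001,0.0003,-0.0003,0],[0.001,0.0003,-0.0003,0]]]'

```text
t: 18.3
tool_pos: [0.5595, -0.195, 0.1286]
orientation: [[0.202, 0.979, 0.001], [0.979, -0.202, -0.001], [-0.0, 0.001, -1.0]]
wrist_force: [0.4, 1.6, 6.3]
width: 0.0129
```

send_rows --motion '[[[0,0,0,0],[0,0,0,0],[0,0,0,0],[0,0,0,0],[0,0,0,0]]]' --hand 0.05

```text
t: 18.8
tool_pos: [0.5593, -0.1948, 0.128]
orientation: [[0.202, 0.979, -0.0], [0.979, -0.202, 0.0], [-0.0, -0.0, -1.0]]
wrist_force: [-0.2, -0.9, -0.0]
width: 0.0498
```

send_rows --motion '[[[0,0,0.01,0],[0,0,0.03,0],[0,0,0.06,0],[0,0,0.1,0],[0,0,0.14,0],[0,0,0.14,0],[0,0,0.14,0]]]'

```text
t: 19.5
tool_pos: [0.5595, -0.1948, 0.2695]
orientation: [[0.202, 0.979, 0.002], [0.979, -0.202, -0.001], [-0.0, 0.002, -1.0]]
wrist_force: [-0.7, -0.4, -0.7]
width: 0.0499
```

```bash
sed -i 's/(.148,.166)/(.144,.166)/; s/(.126,.141)/(.115,.141)/' w.py; python3 w.py pics/w4.png "[.5593,-.195]"
python3 - <<'E'
from h import *
s=env.read_state();print(s['wrist_force'])
p=env.read_camera('wrist');W=cloud(p,wpose(p,s))
a=(np.hypot(W[...,0]-.5593,W[...,1]+.195)<.03)&(W[...,2]>.14)
print("wing top z",np.median(W[a][:,2]), "pca",cv2.minAreaRect(W[a][:,:2].astype(np.float32)))
c=(W[...,0]>.52)&(W[...,0]<.60)&(W[...,1]>-.15)&(W[...,1]<-.05); print("cover z",np.nanmedian(W[...,2][c]))
E
```

```text
19.5 [ 0.5595 -0.1948  0.2695] [[ 0.2016  0.9795  0.0019]
 [ 0.9795 -0.2016 -0.0008]
 [-0.0004  0.002  -1.    ]] [-0.3781 -0.0723  1.5715  0.      1.6403 -0.1751]
wing 983 [ 0.5593 -0.1967  0.1507] ((0.5589264631271362, -0.19796159863471985), (0.043741945177316666, 0.013764516450464725), 78.64887237548828)
flange 1909 [ 0.5592 -0.1983  0.1265] ((0.5575181841850281, -0.20666679739952087), (0.06631047278642654, 0.04900168627500534), 82.51345825195312)
[-0.5059  0.119  -0.2007]
wing top z 0.3490945509589658 pca ((0.5586815476417542, -0.19758979976177216), (0.044798631221055984, 0.05796969309449196), 77.96373748779297)
cover z 0.10740735565638157
```

View pics/w4.png

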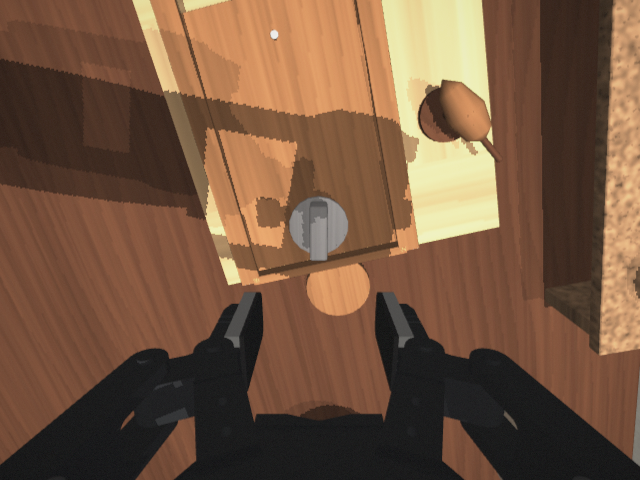

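The wrist view shows the cover shut at the end stop (edge line at about y = 270 px). The knob is at (318,225) with the wing turned and clear of the fingers, and the bird and coaster are undisturbed. The wing is 6.9 mm lower than at the start and turned about 1.79 rad.

Run:
```python
from h import *
p=env.read_camera("top")
for n in ["carved_bird","small_gourd","small_cup","wood_coaster","knob_grip"]:
    print(n,[(np.round(d["location"],3).tolist(),round(d["score"],2)) for d in env.find_in(p,n)[:1]])
print(env.finish_job())
```

```text
carved_bird [([0.672, -0.13, 0.148], 0.95)]
small_gourd [([0.672, -0.019, 0.138], 0.78)]
small_cup [([0.678, 0.114, 0.129], 0.65)]
wood_coaster [([0.553, -0.321, 0.012], 0.75)]
knob_grip []
the job is handed in; nothing more can be done
None
```

I slid the cover against its end stop, found the slot by feel about 0.1–0.2 rad clockwise, and pressed the knob in about 12 mm. I then turned it to about 1.79 rad, felt the pin catch on lifting, released it, raised the arm and handed the job in. No verdict was reported.

**Checks that agreed:**
- **Cover home:** the stop gave 11.6 N where I expected it, and the last wrist picture shows the cover shut at the end stop.
- **Knob locked:** the lift stopped hard at about 7 mm pressed in. After release the wrist depth put the wing 6.9 mm lower than at the start and turned about 1.79 rad. That depth is towards the low end of the allowed 6–9.5 mm.
- **Let go:** wrist force was about zero after release, with the arm raised clear of the knob.
- **Forces:** the highest vertical reading was 11.5 N (at the ledge); side readings reached 11.6 N at the stop.
- **Bird, gourd and cup:** found again within about 3 mm of where they started.

**Checks that disagreed or failed:**
- **Coaster:** the last detection was about 17 mm from the first one. I think the arm partly hid it in that top view; the arm never went near it and it looked undisturbed in the wrist picture.
- **Knob in the last top view:** the network did not find it, probably for the same reason.
- **Firm stop past the notch:** I never felt it. I inferred the notch from the slot position and confirmed it by lifting.

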